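# Find the blind block with the probe pin and bed it down in the drill vise

### The arm

A 6-joint arm with a two-finger parallel gripper is mounted at the origin on the work surface. World frame = base frame: x ahead of the robot, y to its left, z up, the work surface at z = 0. Lengths are in m, angles in rad, forces in N, time in s.
With the tool pointing down it reaches from about 0.375 to 0.9 m from the base axis. Payload 3.1 kg.
Tool frame: the origin (TCP) lies at the very end of the fingers, on their centre line; the grasp point (between the pads) lies 19 mm behind it; z points along the fingers, y is the line along which they close (so a half turn about z gives the same grasp; the last joint's range is limited). The gripper opens to 85 mm and grips with 20 to 120 N. Pads are 22 mm wide; open, the fingers measure 114 mm over their backs; the gripper's body (76 mm by 85 mm) begins 54 mm behind the grasp point. The pads swing forward as they close: fully open they stand 13 mm farther back than shut.
Start: joints at [-1.506, 0.527, 1.433, -0, 1.181, -0.178], TCP at [0.15, -0.607, 0.231] pointing down, gripper open.
Joint ranges: [-3.08, 3.08], [-0.75, 2.2], [0.22, 2.44], [-1.43, 4.57], [0, 2.65], [-2.85, 2.85]. Speed limits (rad/s): [2.79, 2.79, 3.14, 3.14, 3.14, 3.14].

### API

Orientations are given as a unit quaternion [x, y, z, w].
In Python, from station import ctrl gives the robot as it stands.
- The arm moves only by the shell command python3 -m jog 'ROWS'. ROWS is JSON, one flat list of numbers, 7 for each row, row after row: the shift along the tool's x, y, z in m, then the turn, a rotation vector about the tool's x, y, z in degrees, then the opening in per cent of the stroke, from 0 (shut) to 100 (fully open). A call has 1 to 8 rows; each row is the pose to reach, as a shift and turn from the pose commanded when the call began, along the tool's axes at that moment; what a row does not reach only later rows make up. A row lasts 1/12 s, in which the tool goes at most 41.7 mm and 7.16 degrees, less where a joint would pass 70% of its speed; a pose out of reach is approached as far as the arm can. A call with a gripper value outside its range is refused whole. The fingers move at their own pace and stop on an object; the grip force is fixed at half the most. Time passes only in rows, so rows that repeat a pose let the fingers close. It gives the time, the measured TCP pose, the force, the opening and the grip force at its end, in the units of the state.
- ctrl.state(): the state, without advancing time (a new reading comes with each control period).
- ctrl.camera(name): name is "scene" or "side" or "wrist"; returns the picture (420x560x3 uint8, blue, green, red); there is no depth.
- ctrl.camera_params(name): a dict with "fx", "fy", "cx", "cy" (pixels), "distortion" ([k1, k2, p1, p2, k3] as OpenCV has them; the pictures are not rectified), "eye" and "orientation" of the camera in the world. Camera axes: x right, y up, looking along -z (the intrinsics and any distortion apply to the point x, -y, -z); pixel columns grow to the right and rows downward; lengths in m; the calibration is good to about 2 mm. A picture is of the moment at which its call begins: read the wrist's pose just before it. camera_params takes no time and is no camera call; for the wrist camera it gives the pose at the moment of the call.
- ctrl.hand_in(): hands the job in; it is judged then, once.
The state is a dict: "t": time; "joint_pos": joint angles; "joint_velocities": joint speeds; "effort": joint torques, N m; "tool_pos": TCP position; "ee_rot": TCP orientation; "force": force on the tool from outside, world axes, zero at the start; "torque": the same for the moment, N m; "grip_width": finger opening in m; "grasp_force": force on a finger pad.
Only numpy, scipy, OpenCV 4.12 (cv2) and the standard library are available. Lean on these libraries where they do the work, as an engineer would, in place of code of your own. Each camera call takes 0.05 s, during which the arm holds its last target. There are 200 camera calls.

### The job

One of the drilled blocks on the bench has not been drilled right through: find it with the probe pin, stand it bore-up on the two parallels, midway along the jaws of the blue cam-lever drill vise, and swing the lever fully home to clamp it. The jaw lifts the block as it bites, so then tap it down with the mallet until it sits down flat on both parallels again, so that they are trapped and no longer slide. Put all the other blocks, drilled right through, into the grey parts tray, put the pin back in its stand and the mallet back on the bench, and leave the oil can and the square bar offcut alone.

Things in the scene. Friction and masses are not known exactly. Their poses are not given: they have to be found in the camera images.
- block_a_centre (a point): aluminium block 50 x 40 x 40 mm (x, y, z), about 200 g, a 15 mm bore going down from the middle of its top; the point is its centre (20 mm above its underside), x along its 50 mm length, z up out of the bore. Its bore goes right through or, in exactly one of the blocks present, only 18 mm down to a flat floor. May be absent
- block_b_centre (a point): aluminium block 50 x 40 x 40 mm (x, y, z), about 200 g, a 15 mm bore going down from the middle of its top; the point is its centre (20 mm above its underside), x along its 50 mm length, z up out of the bore. Its bore goes right through or, in exactly one of the blocks present, only 18 mm down to a flat floor. May be absent
- block_c_centre (a point): aluminium block 50 x 40 x 40 mm (x, y, z), about 200 g, a 15 mm bore going down from the middle of its top; the point is its centre (20 mm above its underside), x along its 50 mm length, z up out of the bore. Its bore goes right through or, in exactly one of the blocks present, only 18 mm down to a flat floor. May be absent
- block_d_centre (a point): aluminium block 50 x 40 x 40 mm (x, y, z), about 200 g, a 15 mm bore going down from the middle of its top; the point is its centre (20 mm above its underside), x along its 50 mm length, z up out of the bore. Its bore goes right through or, in exactly one of the blocks present, only 18 mm down to a flat floor. May be absent
- block_e_centre (a point): aluminium block 50 x 40 x 40 mm (x, y, z), about 200 g, a 15 mm bore going down from the middle of its top; the point is its centre (20 mm above its underside), x along its 50 mm length, z up out of the bore. Its bore goes right through or, in exactly one of the blocks present, only 18 mm down to a flat floor. May be absent
- pin_grip (a point): probe pin: steel shank 8 mm across and 70 mm long below a knurled grip 16 mm across and 26 mm tall, 50 g, standing in the wooden stand; the point is the middle of the grip, 83 mm above the tip, z up along the pin
- pin_tip (a point): lower tip of the probe pin, z up along the pin
- stand_hole (a point): mouth of the pin's hole in the top of the wooden stand (stand 110 x 50 x 45 mm, fixed to the bench; hole 13 mm across, 36 mm deep, chamfered, 38 mm from the stand's middle towards its -x end; a scriber and a punch, up to 90 mm above the bench, stand in its other end, 58 mm or more away along x); z up
- vise_seat (a point): drill vise, fixed: point on its centre line level with the parallels' tops (40 mm above the bench), midway between the jaws closed on a 40 mm block. x along the jaws, z up, y from the fixed jaw (face at y = -20 mm) to the moving jaw (face at +34 mm with the lever at 0). A block goes in with its 50 mm length along x, its underside at this height; clamped at mid-width its centre is at (0, 0, 20 mm)
- vise: the vise as a whole: blue, 225 mm long (y), jaws 90 mm wide (x), their tops 60 mm above the bench, its bed 20 mm; origin on the bench under point vise_seat, same axes. When the moving jaw comes in it pushes the block across the parallels against the smooth fixed jaw
- lever (a joint): cam lever of the vise, rad: 0 open (along the vise's -x), 1.5 fully home (along its +y), clockwise from above; 3 to 6 N at the knob, stays where left. The jaw comes in 12.7 mm per rad, meets a 40 mm block at 1.1 rad, squeezes it with about 11 N, and rides up over the last of the swing, carrying the block 2 to 4 mm off the parallels; 8 to 20 N downward slides it back and it stays
- lever_knob (a point): middle of the black upright grip at the lever's end, 23 mm across and 50 mm tall, 86 mm above the bench, 100 mm from the pivot
- lever_pivot (a point): point on the lever's vertical pivot axis, at the height of the grip's middle, 115 mm from the vise's middle along its y
- parallel_1_centre (a point): centre of the ground steel parallel lying along the fixed jaw on the vise's bed: 100 x 8 x 20 mm (x, y, z), stood on edge, loose, 125 g
- parallel_2_centre (a point): centre of the like parallel nearer the moving jaw
- mallet_head (a point): centre of the soft-faced mallet's head, a cylinder 36 mm across and 80 mm tall standing on one face (this point 40 mm above that face), 360 g with its handle; z up, the wooden handle, 18 mm thick, sticks out level 166 mm along the head's -x. It can be taken by the upper part of the head, across the handle
- tray: open parts tray of grey painted steel, fixed, 150 x 270 x 28 mm outside (x, y, z), walls and floor about 4 mm; origin at the centre of its underside
- oil_can: red oil can, 54 mm across, 145 mm tall to its spout, a bystander; origin at the centre of its underside
- bar_offcut: dark square bar offcut 120 x 30 x 30 mm lying on the bench, a bystander; origin at the centre of its underside
Mind the look-alikes: they are no part of the job. What is shaped like the part that bears parallel_2_centre but green is not meant.

How it is judged:
On the way, in this order (a step that is already met when the one before it is completed fails the run):
1. the probe pin has been down the bore of the blind block (((x of pin_tip in the frame of block_b_centre between -0.008 and 0.008 m and y of pin_tip in the frame of block_b_centre between -0.008 and 0.008 m and z of pin_tip in the frame of block_b_centre between -0.022 and 0.008 m) or (x of pin_tip in the frame of block_d_centre between -0.008 and 0.008 m and y of pin_tip in the frame of block_d_centre between -0.008 and 0.008 m and z of pin_tip in the frame of block_d_centre between -0.022 and 0.008 m))), for 0.1 s.
2. the blind block stands bore-up on the parallels between the vise's jaws with the lever home (value of joint lever above 1.35 rad and ((x of block_b_centre in the frame of vise_seat between -0.025 and 0.025 m and y of block_b_centre in the frame of vise_seat between -0.006 and 0.006 m and angle between block_b_centre's own z axis and vertical below 0.05 rad and angle between the x axis of block_b_centre and the x axis of vise_seat, either way round below 0.08 rad) or (x of block_d_centre in the frame of vise_seat between -0.025 and 0.025 m and y of block_d_centre in the frame of vise_seat between -0.006 and 0.006 m and angle between block_d_centre's own z axis and vertical below 0.05 rad and angle between the x axis of block_d_centre and the x axis of vise_seat, either way round below 0.08 rad))), for 0.2 s.
3. the mallet has driven the clamped block down onto the parallels (value of joint lever above 1.35 rad and ((x of block_b_centre in the frame of vise_seat between -0.025 and 0.025 m and y of block_b_centre in the frame of vise_seat between -0.006 and 0.006 m and angle between block_b_centre's own z axis and vertical below 0.05 rad and angle between the x axis of block_b_centre and the x axis of vise_seat, either way round below 0.08 rad and z of block_b_centre in the frame of vise_seat between 0.018 and 0.0212 m and contact force between mallet and block_b above 1 N) or (x of block_d_centre in the frame of vise_seat between -0.025 and 0.025 m and y of block_d_centre in the frame of vise_seat between -0.006 and 0.006 m and angle between block_d_centre's own z axis and vertical below 0.05 rad and angle between the x axis of block_d_centre and the x axis of vise_seat, either way round below 0.08 rad and z of block_d_centre in the frame of vise_seat between 0.018 and 0.0212 m and contact force between mallet and block_d above 1 N))).
At the end, for the whole second after the job is handed in: Blind block clamped bore-up in the vise, upright, underside within 1.2 mm of the parallels' tops, lever over 1.35 rad; parallels on edge under it; every other block at rest in the tray; pin over 20 mm down in its stand; mallet at rest on the bench (((x of block_b_centre in the frame of vise_seat between -0.025 and 0.025 m and y of block_b_centre in the frame of vise_seat between -0.006 and 0.006 m and angle between block_b_centre's own z axis and vertical below 0.05 rad and angle between the x axis of block_b_centre and the x axis of vise_seat, either way round below 0.08 rad and z of block_b_centre in the frame of vise_seat between 0.018 and 0.0212 m) or (x of block_d_centre in the frame of vise_seat between -0.025 and 0.025 m and y of block_d_centre in the frame of vise_seat between -0.006 and 0.006 m and angle between block_d_centre's own z axis and vertical below 0.05 rad and angle between the x axis of block_d_centre and the x axis of vise_seat, either way round below 0.08 rad and z of block_d_centre in the frame of vise_seat between 0.018 and 0.0212 m)) and value of joint lever above 1.35 rad and x of block_a_centre in the frame of tray between -0.075 and 0.075 m and y of block_a_centre in the frame of tray between -0.135 and 0.135 m and height (world z) of each of block_a_centre, block_c_centre, block_e_centre below 0.035 m and linear speed of each of block_a, block_c, block_e, mallet, pin below 0.02 m/s and x of block_c_centre in the frame of tray between -0.075 and 0.075 m and y of block_c_centre in the frame of tray between -0.135 and 0.135 m and x of block_e_centre in the frame of tray between -0.075 and 0.075 m and y of block_e_centre in the frame of tray between -0.135 and 0.135 m and angle between each of parallel_1_centre, parallel_2_centre's own z axis and vertical below 0.1 rad and y of parallel_1_centre in the frame of vise_seat between -0.02 and 0.02 m and x of parallel_1_centre in the frame of vise_seat between -0.04 and 0.04 m and y of parallel_2_centre in the frame of vise_seat between -0.02 and 0.02 m and x of parallel_2_centre in the frame of vise_seat between -0.04 and 0.04 m and horizontal distance between pin_tip and stand_hole below 0.01 m and z of pin_tip in the frame of stand_hole below -0.02 m and angle between pin_tip's own z axis and vertical below 0.3 rad and height (world z) of mallet_head below 0.045 m); the robot touches nothing.
It fails at once if the oil can or the bar offcut is shoved aside (over 40 mm) or the can tipped over (distance of any of oil_can, bar_offcut from where it was at the start of the episode above 0.04 m or angle between oil_can's own z axis and vertical above 0.6 rad).
Of block_b, block_d only 1 to 1 are there at a start; the rules pass over those that are not, and their reading is None.
Of block_a, block_c, block_e only 2 to 3 are there at a start; the rules pass over those that are not, and their reading is None.
At some moment in a run one of block_a, block_c, block_e may be knocked a few centimetres aside while the robot is not near it.
It also fails if it takes over 210 s, if anything falls off the work surface, if the arm or the gripper's body presses on something with over 40 N, if the wrist force passes 120 N, or if a joint passes its speed limit or range.

## Working session

There is one attempt and no reset: what is moved stays moved. The work goes in short steps, Python scripts to look and compute and a shell command to move; the robot and the scene stay as the last step left them, time stands still between calls to the robot, and variables do not carry over. Pictures are saved under pics/ and viewed, at most 14 in all, crops included, and the job is handed in when it is done.

```bash
ls; mkdir -p pics; python3 - <<'E'
from station import ctrl
import cv2
for n in ("scene","side","wrist"):
    p=ctrl.camera_params(n); print(n,p)
    cv2.imwrite(f"pics/{n}0.png",ctrl.camera(n))
print(ctrl.state())
E
```

```text
pics
scene {'fx': 521.27939120129, 'fy': 521.27939120129, 'cx': 269.06050244587345, 'cy': 212.44712973108716, 'distortion': array([-0.03982465,  0.        ,  0.        ,  0.        ,  0.        ]), 'eye': array([ 1.1743755 , -0.55172888,  0.96384995]), 'orientation': array([0.32561895, 0.16293536, 0.43110874, 0.8255723 ])}
side {'fx': 495.90068334037204, 'fy': 495.90068334037204, 'cx': 282.5518119024368, 'cy': 211.2024729121411, 'distortion': array([-0.02614756,  0.        ,  0.        ,  0.        ,  0.        ]), 'eye': array([0.11859997, 0.58708065, 0.86293897]), 'orientation': array([-0.10431497,  0.37649488,  0.88346145, -0.25858432])}
wrist {'fx': 341.1031251565688, 'fy': 341.1031251565688, 'cx': 275.19203543061053, 'cy': 208.85879326796478, 'distortion': array([-0.08028488,  0.        ,  0.        ,  0.        ,  0.        ]), 'eye': array([ 0.2239363 , -0.58794526,  0.37301791]), 'orientation': array([-0.11633276,  0.09294548, -0.60895425,  0.77910368])}
{'t': 0.15, 'joint_pos': array([-1.50651017e+00,  5.28265396e-01,  1.43360703e+00,  3.22527713e-06,
        1.18141377e+00, -1.78479764e-01]), 'joint_velocities': array([ 0.00049577, -0.00377693, -0.00428022,  0.0004548 , -0.00023345,
        0.00193302]), 'effort': array([ 8.19445195e-04, -4.42743123e+01, -1.78275400e+01, -1.73760577e-04,
        5.64838076e-03, -1.25541152e-05]), 'tool_pos': array([ 0.1502485 , -0.6061038 ,  0.23055088]), 'ee_rot': array([ 9.92641847e-01,  1.21084457e-01,  4.98104684e-05, -8.45303295e-04]), 'force': array([ 0.09026158, -1.33177103,  0.12816435]), 'torque': array([-0.03893001,  0.02908759,  0.0067129 ]), 'grasp_force': 0.0, 'grip_width': 0.08533063816696657}
```

View pics/scene0.png

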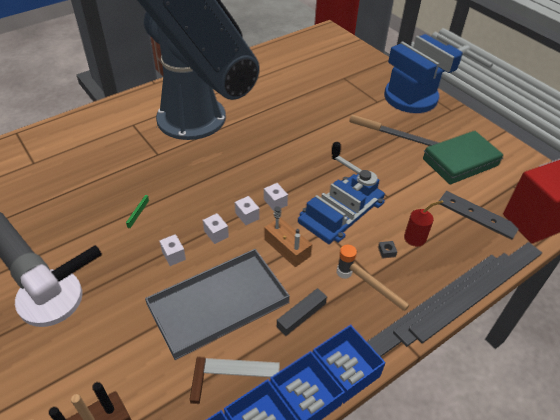

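View pics/side0.png

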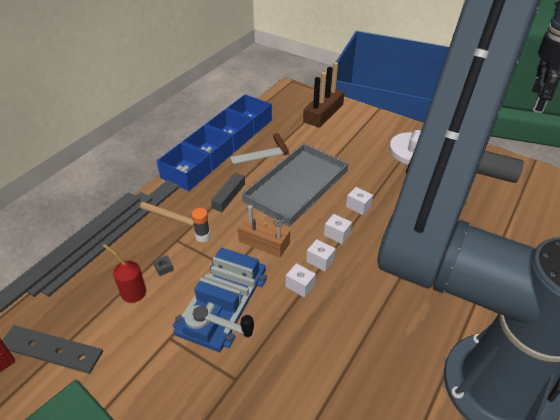

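Scene view: blocks at about (172,249), (215,228), (247,209), (276,195). The stand is at (288,243), the vise at (342,207), the mallet at (347,262) and the tray at (218,300). In the side view the same four blocks are at (360,200), (338,229), (320,254) and (300,280). The green strip is the decoy. Next I'll zoom in.

```bash
cat > h.py <<'E'
import numpy as np, cv2
from scipy.spatial.transform import Rotation as R
from station import ctrl
def ray(n,uv,p=None):
    p=p or ctrl.camera_params(n)
    K=np.array([[p['fx'],0,p['cx']],[0,p['fy'],p['cy']],[0,0,1]])
    q=cv2.undistortPoints(np.array([[uv]],float),K,np.array(p['distortion'])).ravel()
    return np.array(p['eye']),R.from_quat(p['orientation']).apply([q[0],-q[1],-1])
def plane(n,uv,z,p=None):
    e,d=ray(n,uv,p); return e+d*(z-e[2])/d[2]
def tri(a,b):
    (e1,d1),(e2,d2)=ray(*a),ray(*b)
    s=np.linalg.lstsq(np.c_[d1,-d2],e2-e1,rcond=None)[0]
    p,q=e1+s[0]*d1,e2+s[1]*d2
    return (p+q)/2,np.linalg.norm(p-q)
def proj(n,X,p=None):
    p=p or ctrl.camera_params(n)
    K=np.array([[p['fx'],0,p['cx']],[0,p['fy'],p['cy']],[0,0,1]])
    c=R.from_quat(p['orientation']).inv().apply(np.atleast_2d(X)-p['eye'])*[1,-1,-1]
    return cv2.projectPoints(c,np.zeros(3),np.zeros(3),K,np.array(p['distortion']))[0][:,0]
E
python3 - <<'E'
import cv2
a=cv2.imread('pics/scene0.png')[140:320,150:390]; b=cv2.imread('pics/side0.png')[180:360,160:400]
cv2.imwrite('pics/s1.png',cv2.resize(a,(800,600),interpolation=cv2.INTER_CUBIC))
cv2.imwrite('pics/s2.png',cv2.resize(b,(800,600),interpolation=cv2.INTER_CUBIC))
E
```

```text
(no output)
```

View pics/s1.png

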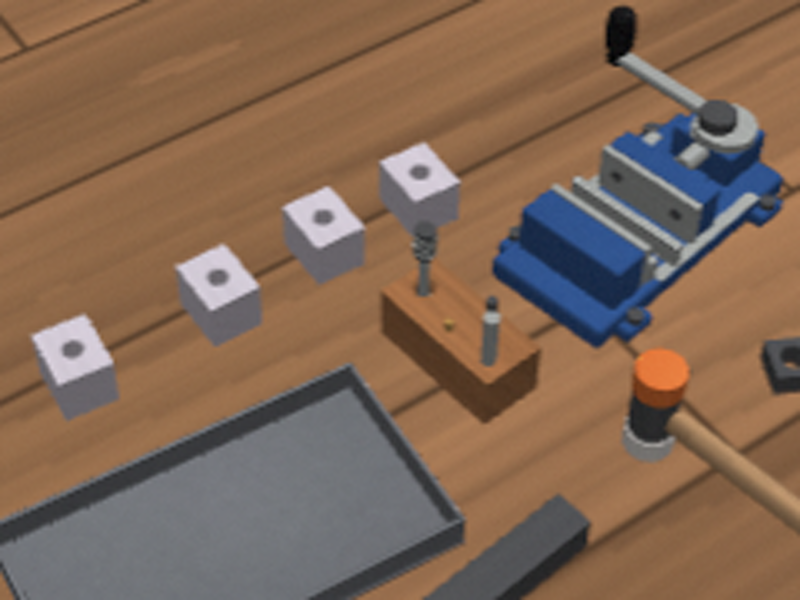

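View pics/s2.png

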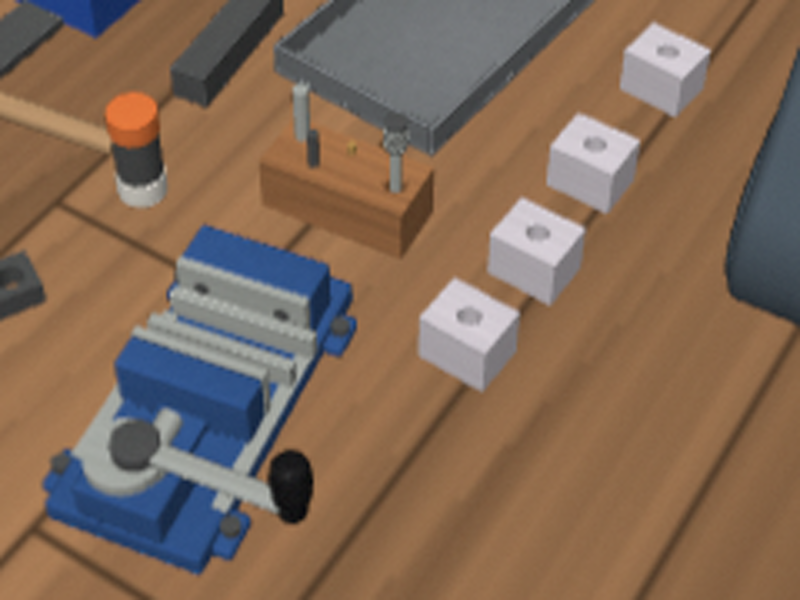

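The zoomed views show the knurled pin in the stand nearest the blocks. All four bores face up, the lever is open toward the blocks, and the orange mallet stands upright. Now to triangulate.

```bash
python3 - <<'E'
from h import *
np.set_printoptions(precision=4,suppress=True)
S=lambda u,v:('scene',(150+u*.3,140+v*.3)); D=lambda u,v:('side',(160+u*.3,180+v*.3))
T=dict(b1=((73,349),(668,51)),b2=((218,277),(595,144)),b3=((323,217),(538,233)),b4=((420,172),(469,316)),
grip=((425,244),(396,140)),hole=((424,292),(396,190)),knob=((621,35),(292,487)),cap=((717,112),(135,440)),mallet=((661,372),(133,115)),
standc1=((382,292),(434,172)),standc3=((539,352),(262,162)),fj_a=((527,204),(328,270)),fj_b=((643,272),(207,232)))
for k,(a,b) in T.items():
    x,e=tri(S(*a),D(*b)); print(k,x,'gap',round(e,4),np.hypot(*x[:2]).round(3))
for uv in((148,302),(254,254),(287,294),(178,350)): print('tray',plane('scene',uv,.028))
for uv in((358,268),(405,304)): print('handle',plane('scene',uv,.04))
for uv in((193,220),(142,205)): print('handle side',plane('side',uv,.04))
# block top faces: bright mask in scene
for n in('scene','side'):
    im=cv2.imread(f'pics/{n}0.png'); hsv=cv2.cvtColor(im,cv2.COLOR_BGR2HSV)
    for b in('b1','b2','b3','b4'):
        x,_=tri(S(*T[b][0]),D(*T[b][1])); x[2]=.04
        u,v=proj(n,x)[0].astype(int); w=hsv[v-18:v+19,u-18:u+19]
        m=((w[...,2]>195)&(w[...,1]<40)).astype(np.uint8)
        m=cv2.morphologyEx(m,cv2.MORPH_CLOSE,np.ones((5,5)))
        c=max(cv2.findContours(m,0,2)[0],key=cv2.contourArea)[:,0]+[u-18,v-18]
        P=np.array([plane(n,q.astype(float),.04)[:2] for q in c])*1000
        r=cv2.minAreaRect(P.astype(np.float32)); print(n,b,w[18,18],np.round(r[0]),np.round(r[1]),round(r[2],1))
E
```

```text
b1 [ 0.4373 -0.292   0.0377] gap 0.001 0.526
b2 [ 0.4374 -0.1759  0.0378] gap 0.0005 0.471
b3 [ 0.4304 -0.0817  0.0374] gap 0.0001 0.438
b4 [0.433  0.004  0.0378] gap 0.0005 0.433
grip [ 0.5308 -0.0629  0.0864] gap 0.0002 0.535
hole [ 0.5313 -0.0632  0.0371] gap 0.0008 0.535
knob [0.4359 0.192  0.0844] gap 0.0016 0.476
cap [0.5341 0.2072 0.0703] gap 0.0004 0.573
mallet [0.7011 0.0045 0.0739] gap 0.001 0.701
standc1 [ 0.5169 -0.0892  0.0403] gap 0.0006 0.525
standc3 [ 0.622  -0.0322  0.0404] gap 0.0019 0.623
fj_a [0.5197 0.0359 0.0587] gap 0.0018 0.521
fj_b [0.6107 0.057  0.0576] gap 0.0192 0.613
tray [ 0.5398 -0.4041  0.028 ]
tray [ 0.56   -0.1482  0.028 ]
tray [ 0.69   -0.1508  0.028 ]
tray [ 0.6739 -0.4053  0.028 ]
handle [0.7306 0.0133 0.04  ]
handle [0.8571 0.032  0.04  ]
handle side [0.7276 0.0022 0.04  ]
handle side [0.8638 0.0296 0.04  ]
scene b1 [145  14 108] [ 437. -293.] [39. 47.] 84.4
scene b2 [140  14 110] [ 437. -177.] [38. 47.] 88.6
scene b3 [140  14 109] [430. -83.] [38. 47.] 87.5
scene b4 [140  14 111] [432.   3.] [37. 46.] 86.8
side b1 [154  11 166] [ 438. -291.] [37. 47.] 83.8
side b2 [156   8 167] [ 438. -175.] [38. 48.] 89.1
side b3 [150  11 168] [432. -82.] [38. 48.] 88.4
side b4 [150   9 164] [434.   4.] [39. 48.] 86.5
```

Heights, sizes and gaps all agree with what's given. Next I'll move to an overview pose above the blocks with yaw 0.

```bash
python3 -m jog '[0.2,-0.2,-0.07,0,0,13.9,100, 0.2,-0.2,-0.07,0,0,13.9,100, 0.2,-0.2,-0.07,0,0,13.9,100, 0.2,-0.2,-0.07,0,0,13.9,100, 0.2,-0.2,-0.07,0,0,13.9,100, 0.2,-0.2,-0.07,0,0,13.9,100, 0.2,-0.2,-0.07,0,0,13.9,100, 0.2,-0.2,-0.07,0,0,13.9,100]'
python3 -m jog '[0.14,-0.25,0,0,0,0,100, 0.14,-0.25,0,0,0,0,100, 0.14,-0.25,0,0,0,0,100, 0.14,-0.25,0,0,0,0,100, 0.14,-0.25,0,0,0,0,100, 0.14,-0.25,0,0,0,0,100, 0.14,-0.25,0,0,0,0,100, 0.14,-0.25,0,0,0,0,100]'
python3 - <<'E'
from h import *
p=ctrl.camera_params('wrist'); cv2.imwrite('pics/w1.png',ctrl.camera('wrist'))
r=R.from_quat(p['orientation']); print(p['eye'],r.apply([0,0,-1]),r.apply([1,0,0])); print(ctrl.state()['tool_pos'],ctrl.state()['ee_rot'])
import pickle; pickle.dump(p,open('w1.pkl','wb'))
E
```

```text
t: 0.82
tool_pos: [0.2988, -0.3582, 0.3027]
ee_rot: [1.0, 0.003, 0.001, -0.001]
force: [-0.0, 0.0, -0.4]
grip_width: 0.0855
grasp_force: 0.0
t: 1.48
tool_pos: [0.4381, -0.1093, 0.3012]
ee_rot: [1.0, 0.004, 0.001, -0.001]
force: [-0.2, -0.0, 0.4]
grip_width: 0.0853
grasp_force: 0.0
[ 0.51379652 -0.1088612   0.44385442] [-0.29393311  0.00134398 -0.95582505] [ 0.00792268 -0.99996123 -0.00384241]
[ 0.43710376 -0.11183499  0.30110859] [ 9.99994574e-01  3.28804689e-03 -8.50617263e-05 -1.85443525e-04]
```

View pics/w1.png

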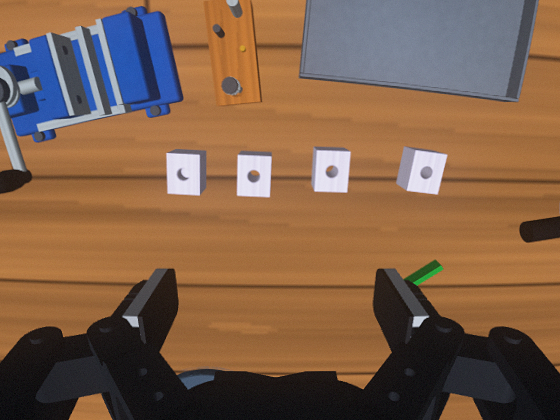

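The wrist view shows bores at (183,173), (254,176), (331,171) and (426,173). The pin is at (232,86), the vise is upper left, and the tray is upper right. I'll zoom the bores and measure.

```bash
python3 - <<'E'
from h import *
import pickle; np.set_printoptions(precision=4,suppress=True)
p=pickle.load(open('w1.pkl','rb')); im=cv2.imread('pics/w1.png'); hsv=cv2.cvtColor(im,cv2.COLOR_BGR2HSV)
cr=[]
for u,v in((183,173),(254,176),(331,171),(426,173)):
    cr.append(cv2.resize(im[v-20:v+20,u-20:u+20],(200,200),interpolation=cv2.INTER_CUBIC))
    w=hsv[v-28:v+29,u-28:u+29]; m=((w[...,2]>205)&(w[...,1]<45)).astype(np.uint8)
    m=cv2.morphologyEx(m,cv2.MORPH_CLOSE,np.ones((9,9)))
    c=max(cv2.findContours(m,0,2)[0],key=cv2.contourArea)[:,0]+[u-28,v-28]
    r=cv2.minAreaRect((np.array([plane('wrist',q.astype(float),.04,p)[:2] for q in c])*1000).astype(np.float32)); print(r)
    print(hsv[v-2:v+3,u-2:u+3].reshape(-1,3).mean(0))
cv2.imwrite('pics/z.png',np.vstack([np.hstack(cr),cv2.resize(im[0:200,0:280],(800,571))[:400]]))
print('hole/grip top',plane('wrist',(232,86),.105,p))
E
```

```text
((432.6631774902344, 3.9293975830078125), (39.75395584106445, 49.702430725097656), 87.0763168334961)
[127.72  21.2  219.08]
((430.9290771484375, -81.80988311767578), (39.98515319824219, 49.62930679321289), 87.80450439453125)
[ 97.96  57.4  124.6 ]
((437.5762939453125, -175.7736053466797), (40.17598342895508, 49.508079528808594), 88.76590728759766)
[109.36  44.68 142.4 ]
((437.9746398925781, -291.923583984375), (40.12626647949219, 49.99196243286133), 84.15780639648438)
[132.64  25.76 155.08]
hole/grip top [ 0.5309 -0.0665  0.105 ]
```

View pics/z.png

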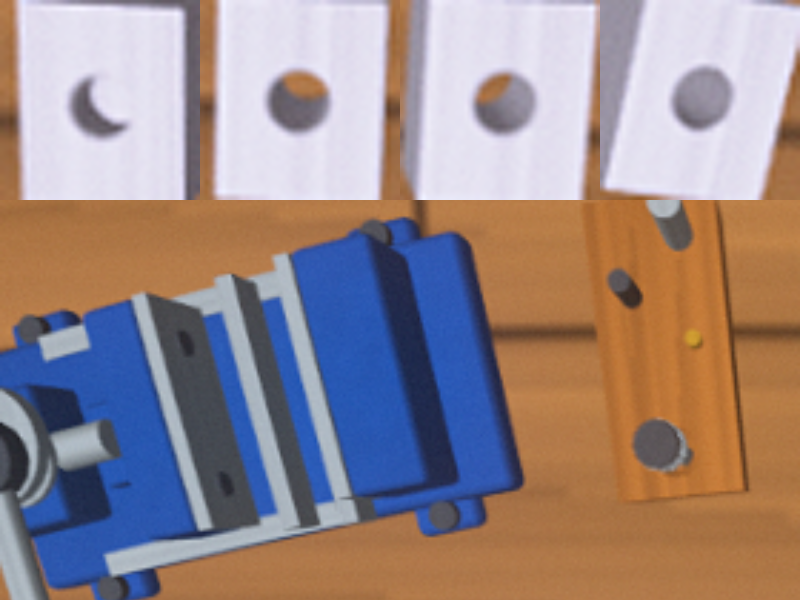

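Block 4 at (0.433, 0.004) shows a lit bore floor, so it's probably the blind one. Blocks 2 and 3 show wood through the bore. Now I'll grip the pin.

```bash
python3 -m jog '[0.094,-0.047,0.1,0,0,0,100, 0.094,-0.047,0.1,0,0,0,100, 0.094,-0.047,0.1,0,0,0,100, 0.094,-0.047,0.1,0,0,0,100, 0.094,-0.047,0.228,0,0,0,100, 0.094,-0.047,0.228,0,0,0,100, 0.094,-0.047,0.228,0,0,0,100, 0.094,-0.047,0.228,0,0,0,100]'
python3 -m jog '[0,0,0,0,0,0,100, 0,0,0,0,0,0,0, 0,0,0,0,0,0,0, 0,0,0,0,0,0,0, 0,0,0,0,0,0,0, 0,0,0,0,0,0,0, 0,0,0,0,0,0,0, 0,0,0,0,0,0,0]'
```

```text
t: 2.2
tool_pos: [0.5245, -0.0674, 0.0652]
ee_rot: [1.0, -0.001, -0.008, -0.003]
force: [-2.1, -0.4, -0.9]
grip_width: 0.0853
grasp_force: 0.0
t: 2.87
tool_pos: [0.5312, -0.0674, 0.0749]
ee_rot: [1.0, 0.0, 0.001, 0.0]
force: [0.3, 1.3, 8.2]
grip_width: 0.0142
grasp_force: 58.4
```

```bash
python3 -m jog '[0,0,-0.07,0,0,0,0, 0,0,-0.07,0,0,0,0, 0,0,-0.07,0,0,0,0, -0.0985,-0.0713,-0.06,0,0,0,0, -0.0985,-0.0713,-0.06,0,0,0,0, -0.0985,-0.0713,-0.06,0,0,0,0, -0.0985,-0.0713,-0.06,0,0,0,0, -0.0985,-0.0713,-0.06,0,0,0,0]'
python3 - <<'E'
from h import *
s=ctrl.state(); t=s['tool_pos']; print(t,s['ee_rot'],s['grip_width'],s['force'])
out=[]
for n in('scene','side'):
    im=ctrl.camera(n); cv2.imwrite(f'pics/{n}1.png',im)
    u,v=proj(n,t-[0,0,.05])[0].astype(int); print(n,u-37,v-37, proj(n,t-[0,0,.064]))
    out.append(cv2.resize(im[v-37:v+38,u-37:u+38],(400,400),interpolation=cv2.INTER_CUBIC))
cv2.imwrite('pics/tip.png',np.hstack(out))
E
```

```text
t: 3.53
tool_pos: [0.4286, 0.0055, 0.1331]
ee_rot: [1.0, 0.001, -0.002, -0.0]
force: [1.1, -0.9, 0.2]
grip_width: 0.0141
grasp_force: 59.1
[0.42861167 0.00551465 0.13308243] [ 9.99997742e-01  1.18619649e-03 -1.71605043e-03 -4.04212062e-04] 0.014057900773242312 [ 1.07216932 -0.89170403  0.23063129]
scene 238 140 [[275.66734446 181.35116498]]
side 265 225 [[302.55363183 266.70810474]]
```

View pics/tip.png

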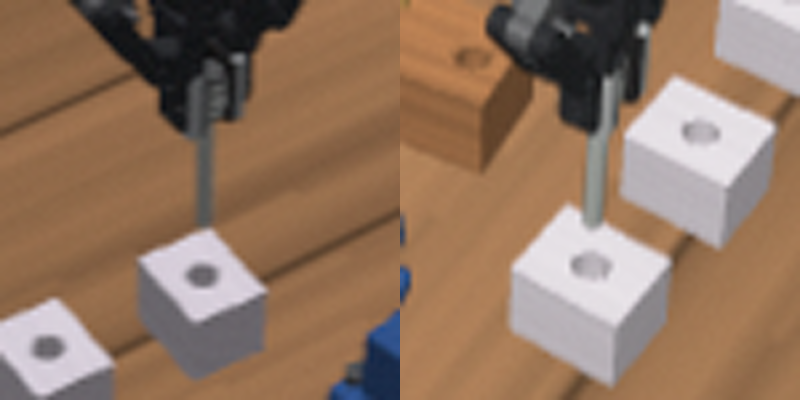

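The pin is held vertical, with its tip at about (276.4,182) in scene and (301,267) in side. The bore mouth is at (276.1,191.6) and (301,274.9).

```bash
python3 - <<'E'
from h import *
np.set_printoptions(precision=4,suppress=True)
a,e=tri(('scene',(276.4,181.8)),('side',(301,267.2)));b,f=tri(('scene',(276.06,191.56)),('side',(301,274.9)))
print(a,e,b,f,a-b); s=ctrl.state(); print(s['tool_pos'],s['joint_velocities'])
E
python3 -m jog '[0,0,0,0,0,0,0]'
```

```text
[0.4306 0.0071 0.068 ] 0.0013024760339722364 [0.4326 0.004  0.0377] 0.0011519451330636813 [-0.0019  0.0031  0.0303]
[0.4331 0.0036 0.1336] [-0.0126  0.0106 -0.0348  0.0005  0.0054  0.001 ]
t: 3.72
tool_pos: [0.4338, 0.0031, 0.1336]
ee_rot: [1.0, -0.0, 0.001, 0.0]
force: [-0.3, -0.0, -0.8]
grip_width: 0.0144
grasp_force: 59.1
```

```bash
python3 -m jog '[-0.002,0,0,0,0,0,0, -0.002,0,0,0,0,0,0, -0.002,0,0.02,0,0,0,0, -0.002,0,0.03,0,0,0,0, -0.002,0,0.036,0,0,0,0, -0.002,0,0.041,0,0,0,0, -0.002,0,0.041,0,0,0,0]'
for i in 1 2; do python3 -m jog '[0,0,0.0015,0,0,0,0, 0,0,0.003,0,0,0,0, 0,0,0.003,0,0,0,0]'; done
```

```text
t: 4.3
tool_pos: [0.4296, 0.0038, 0.0916]
ee_rot: [1.0, -0.0, -0.001, -0.0]
force: [-0.5, 0.2, -1.2]
grip_width: 0.0139
grasp_force: 59.0
t: 4.55
tool_pos: [0.43, 0.0038, 0.0895]
ee_rot: [1.0, 0.0, 0.0, 0.0]
force: [-0.0, 0.2, -0.4]
grip_width: 0.014
grasp_force: 59.0
t: 4.8
tool_pos: [0.4307, 0.0038, 0.0876]
ee_rot: [1.0, 0.0, 0.001, 0.0]
force: [-0.3, 1.4, 13.4]
grip_width: 0.0139
grasp_force: 60.9
```

Contact at an 18 mm depth (13 N) confirms the blind block. Now I'll return the pin to its stand.

```bash
python3 -m jog '[0,0,-0.06,0,0,0,0, 0,0,-0.06,0,0,0,0, 0.1005,0.0712,-0.06,0,0,0,0, 0.1005,0.0712,-0.06,0,0,0,0, 0.1005,0.0712,-0.06,0,0,0,0, 0.1005,0.0712,-0.06,0,0,0,0, 0.1005,0.0712,-0.06,0,0,0,0, 0.1005,0.0712,-0.06,0,0,0,0]'
python3 -m jog '[0,0,0,0,0,0,0, 0,0,0,0,0,0,0]'
python3 - <<'E'
from h import *
s=ctrl.state(); t=s['tool_pos']; print(t)
out=[]
for n in('scene','side'):
    im=ctrl.camera(n); cv2.imwrite(f'pics/{n}2.png',im)
    u,v=proj(n,t-[0,0,.07])[0].astype(int); print(n,u-37,v-37, proj(n,t-[0,0,.066]))
    out.append(cv2.resize(im[v-37:v+38,u-37:u+38],(400,400),interpolation=cv2.INTER_CUBIC))
cv2.imwrite('pics/tip2.png',np.hstack(out))
E
```

```text
t: 5.47
tool_pos: [0.5291, -0.0669, 0.1459]
ee_rot: [1.0, -0.0, -0.001, -0.0]
force: [0.4, 0.1, 0.0]
grip_width: 0.0145
grasp_force: 59.1
t: 5.63
tool_pos: [0.5287, -0.0662, 0.1461]
ee_rot: [1.0, 0.0, -0.001, -0.0]
force: [0.1, 0.2, -0.8]
grip_width: 0.0142
grasp_force: 59.1
[ 0.52870494 -0.06623733  0.14607964]
scene 238 179 [[275.74446713 215.12095717]]
side 243 187 [[280.45011686 223.44433496]]
```

View pics/tip2.png

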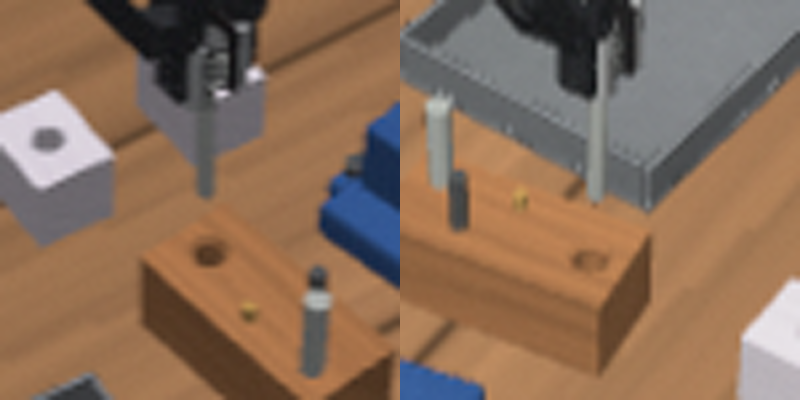

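The tip is at crop (205,195) and (197,200). The hole is at (210,254) and (190,261).

```bash
python3 - <<'E'
from h import *
np.set_printoptions(precision=4,suppress=True)
k=75/400
a,e=tri(('scene',(238+205*k,179+195*k)),('side',(243+197*k,187+200*k)));b,f=tri(('scene',(238+210*k,179+254*k)),('side',(243+190*k,187+261*k)))
print(a,e,b,f,b-a); print(ctrl.state()['tool_pos'])
E
```

```text
[ 0.5291 -0.0646  0.0779] 0.00016851408363860898 [ 0.5316 -0.063   0.0407] 0.000712005164779534 [ 0.0025  0.0016 -0.0372]
[ 0.5293 -0.0665  0.1463]
```

```bash
python3 -m jog '[0.0025,-0.0018,0.01,0,0,0,0, 0.0025,-0.0018,0.025,0,0,0,0, 0.0025,-0.0018,0.032,0,0,0,0, 0.0025,-0.0018,0.038,0,0,0,0, 0.0025,-0.0018,0.044,0,0,0,0, 0.0025,-0.0018,0.05,0,0,0,0, 0.0025,-0.0018,0.05,0,0,0,0]'
python3 -m jog '[0,0,0.008,0,0,0,0, 0,0,0.015,0,0,0,0, 0,0,0.018,0,0,0,0, 0,0,0.018,0,0,0,0]'
```

```text
t: 6.32
tool_pos: [0.5321, -0.0653, 0.0952]
ee_rot: [1.0, 0.0, -0.001, -0.0]
force: [0.1, -0.2, -0.6]
grip_width: 0.0141
grasp_force: 59.1
t: 6.65
tool_pos: [0.5322, -0.0653, 0.0774]
ee_rot: [1.0, 0.0, -0.001, -0.0]
force: [0.3, -0.7, -0.4]
grip_width: 0.0138
grasp_force: 59.1
```

```bash
python3 -m jog '[0,0,0,0,0,0,100, 0,0,0,0,0,0,100, 0,0,0,0,0,0,100, 0,0,0,0,0,0,100, 0,0,-0.1,0,0,0,100, 0,0,-0.1,0,0,0,100, 0,0,-0.1,0,0,0,100, 0,0,-0.1,0,0,0,100]'
python3 -m jog '[-0.0995,-0.069,0,0,0,-57,100, -0.0995,-0.069,0,0,0,-57,100, -0.0995,-0.069,0,0,0,-57,100, -0.0995,-0.069,0,0,0,-57,100, -0.0995,-0.069,0,0,0,-57,100, -0.0995,-0.069,0,0,0,-57,100, -0.0995,-0.069,0,0,0,-57,100, -0.0995,-0.069,0,0,0,-57,100]'
python3 -m jog '[0,0,0.06,0,0,-30,100, 0,0,0.06,0,0,-30,100, 0,0,0.06,0,0,-30,100, 0,0,0.06,0,0,-30,100, 0,0,0.06,0,0,-30,100, 0,0,0.06,0,0,-30,100, 0,0,0.06,0,0,-30,100]'
python3 - <<'E'
from h import *
s=ctrl.state(); t=s['tool_pos']; print(t,R.from_quat(s['ee_rot']).as_matrix().round(4)[:,0])
im=ctrl.camera('scene'); cv2.imwrite('pics/scene3.png',im[100:325,130:430])
E
```

```text
t: 7.32
tool_pos: [0.536, -0.0664, 0.183]
ee_rot: [1.0, 0.0, 0.005, 0.002]
force: [-0.1, 0.4, -0.0]
grip_width: 0.0854
grasp_force: 0.0
t: 7.98
tool_pos: [0.4325, 0.0038, 0.1777]
ee_rot: [0.877, 0.48, -0.0, -0.0]
force: [-1.4, -0.0, -0.5]
grip_width: 0.0853
grasp_force: 0.0
t: 8.57
tool_pos: [0.4331, 0.0035, 0.1182]
ee_rot: [0.726, 0.687, -0.0, -0.0]
force: [0.4, 0.2, 0.2]
grip_width: 0.0852
grasp_force: 0.0
[0.43310701 0.00354653 0.11820768] [5.470e-02 9.985e-01 1.000e-04]
```

View pics/scene3.png

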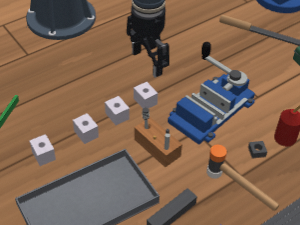

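The pin is back in its stand and the gripper is squarely over block 4. I'll grasp it and zoom the vise from the earlier wrist picture.

```bash
python3 -m jog '[0,0,0.04,0,0,0,100, 0,0,0.08,0,0,0,100, 0,0,0.1,0,0,0,100, 0,0,0.105,0,0,0,100, 0,0,0.105,0,0,0,100]'
python3 -m jog '[0,0,0,0,0,0,0, 0,0,0,0,0,0,0, 0,0,0,0,0,0,0, 0,0,0,0,0,0,0, 0,0,0,0,0,0,0, 0,0,0,0,0,0,0]'
python3 - <<'E'
import cv2
im=cv2.imread('pics/w1.png')[0:150,0:200]; cv2.imwrite('pics/v.png',cv2.resize(im,(800,600),interpolation=cv2.INTER_CUBIC))
E
```

```text
t: 9.03
tool_pos: [0.4325, 0.0037, 0.0123]
ee_rot: [0.726, 0.688, -0.001, -0.001]
force: [0.4, 0.2, 0.2]
grip_width: 0.0853
grasp_force: 0.0
t: 9.53
tool_pos: [0.4333, 0.0036, 0.0149]
ee_rot: [0.725, 0.688, 0.0, 0.001]
force: [-1.0, 0.1, 5.9]
grip_width: 0.0488
grasp_force: 62.3
```

View pics/v.png

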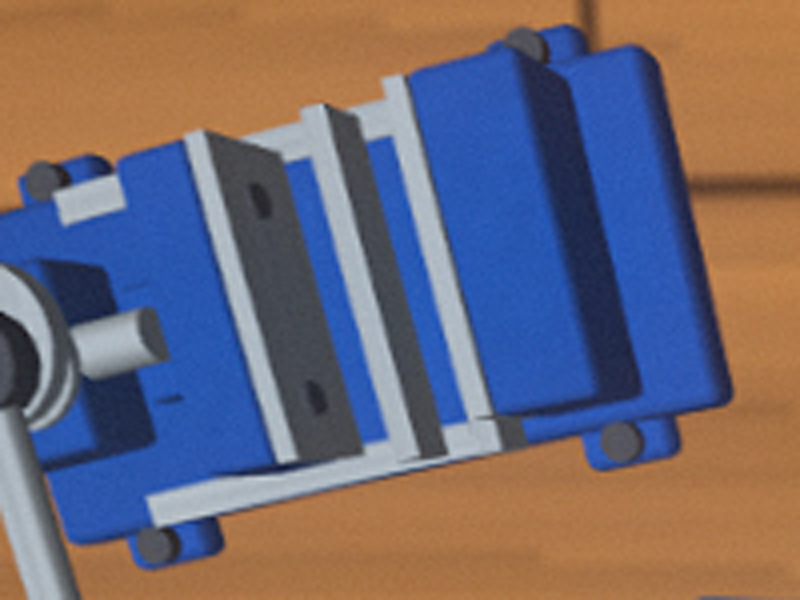

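The zoomed vise shows the moving jaw's inner top edge (208,132)→(298,460), parallel 2 at (303,108)→(400,460), and the fixed-jaw blue top edge (410,72)→(492,415).

```bash
python3 - <<'E'
from h import *
import pickle; np.set_printoptions(precision=4,suppress=True)
p=pickle.load(open('w1.pkl','rb'))
W=lambda u,v,z: plane('wrist',(u/4,v/4),z,p)[:2]
L={}
for k,a,b,z in (('mjface',(208,132),(298,460),.06),('mjback',(186,138),(275,465),.06),('p2l',(303,108),(400,460),.04),('p2r',(328,105),(420,458),.04),('fj blue L',(410,72),(492,415),.06),('strip L z60',(385,78),(470,420),.06),('strip L z40',(385,78),(470,420),.04),('fj blue R',(515,50),(598,405),.06)):
    A,B=W(*a,z),W(*b,z); d=A-B; L[k]=(A,B); print(k,A,B,'len',np.linalg.norm(d).round(4),'yaw',np.degrees(np.arctan2(d[1],d[0])).round(2))
y=np.radians(11)
for yaw in (8.7,10,11.,12):
    y=np.radians(yaw); n=np.array([-np.sin(y),np.cos(y)]); t=np.array([np.cos(y),np.sin(y)])
    print(yaw,{k:(round(float((A+B)/2@n),4),round(float((A+B)/2@t),4)) for k,(A,B) in L.items()})
E
```

```text
mjface [0.5919 0.1338] [0.5042 0.1185] len 0.0889 yaw 9.91
mjback [0.5907 0.1404] [0.503  0.1256] len 0.0889 yaw 9.61
p2l [0.6008 0.1169] [0.5032 0.0986] len 0.0994 yaw 10.65
p2r [0.6013 0.1094] [0.5036 0.0924] len 0.0991 yaw 9.91
fj blue L [0.6041 0.075 ] [0.5154 0.0604] len 0.0899 yaw 9.35
strip L z60 [0.6029 0.082 ] [0.5142 0.0668] len 0.09 yaw 9.73
strip L z40 [0.6076 0.092 ] [0.5142 0.076 ] len 0.0947 yaw 9.73
fj blue R [0.6084 0.046 ] [0.5177 0.0302] len 0.0921 yaw 9.86
8.7 {'mjface': (0.0418, 0.5608), 'mjback': (0.0488, 0.5607), 'p2l': (0.023, 0.5619), 'p2r': (0.0162, 0.5614), 'fj blue L': (-0.0178, 0.5636), 'strip L z60': (-0.0109, 0.5634), 'strip L z40': (-0.0018, 0.5671), 'fj blue R': (-0.0475, 0.5623)}
10 {'mjface': (0.0291, 0.5616), 'mjback': (0.036, 0.5616), 'p2l': (0.0103, 0.5623), 'p2r': (0.0034, 0.5616), 'fj blue L': (-0.0305, 0.563), 'strip L z60': (-0.0237, 0.563), 'strip L z40': (-0.0147, 0.567), 'fj blue R': (-0.0603, 0.5611)}
11.0 {'mjface': (0.0193, 0.562), 'mjback': (0.0262, 0.5622), 'p2l': (0.0004, 0.5624), 'p2r': (-0.0064, 0.5615), 'fj blue L': (-0.0404, 0.5624), 'strip L z60': (-0.0335, 0.5625), 'strip L z40': (-0.0246, 0.5666), 'fj blue R': (-0.0701, 0.56)}
12 {'mjface': (0.0094, 0.5623), 'mjback': (0.0164, 0.5626), 'p2l': (-0.0094, 0.5623), 'p2r': (-0.0162, 0.5614), 'fj blue L': (-0.0502, 0.5616), 'strip L z60': (-0.0433, 0.5618), 'strip L z40': (-0.0345, 0.5661), 'fj blue R': (-0.0798, 0.5587)}
```

```bash
python3 -m jog '[0,0,-0.04,0,0,0,0, 0,0,-0.08,0,0,0,0, 0,0,-0.1,0,0,0,0, 0.0997,0.1147,-0.1,0,0,-12.8,0, 0.0997,0.1147,-0.1,0,0,-12.8,0, 0.0997,0.1147,-0.1,0,0,-12.8,0, 0.0997,0.1147,-0.1,0,0,-12.8,0, 0.0997,0.1147,-0.1,0,0,-12.8,0]'
python3 -m jog '[0,0,0,0,0,0,0, 0,0,0,0,0,0,0, 0,0,0,0,0,0,0]'
python3 - <<'E'
from h import *
np.set_printoptions(precision=4,suppress=True)
s=ctrl.state(); t=s['tool_pos'].copy(); x=R.from_quat(s['ee_rot']).as_matrix()[:,0]; print(t,np.degrees(np.arctan2(x[1],x[0])))
out=[]
for n in('scene','side'):
    im=ctrl.camera(n); t[2]=.07; u,v=proj(n,t)[0].astype(int); print(n,u-37,v-37)
    out.append(cv2.resize(im[v-37:v+38,u-37:u+38],(400,400),interpolation=cv2.INTER_CUBIC))
cv2.imwrite('pics/over.png',np.hstack(out))
E
```

```text
t: 10.2
tool_pos: [0.5595, 0.1, 0.1154]
ee_rot: [0.643, 0.766, 0.004, 0.004]
force: [0.7, -0.8, -1.0]
grip_width: 0.0487
grasp_force: 63.6
t: 10.45
tool_pos: [0.5512, 0.0966, 0.1134]
ee_rot: [0.644, 0.765, -0.001, -0.001]
force: [-0.2, -0.0, -1.7]
grip_width: 0.0491
grasp_force: 63.6
[0.5512 0.0966 0.1134] 99.77683025714892
scene 298 158
side 191 233
```

View pics/over.png

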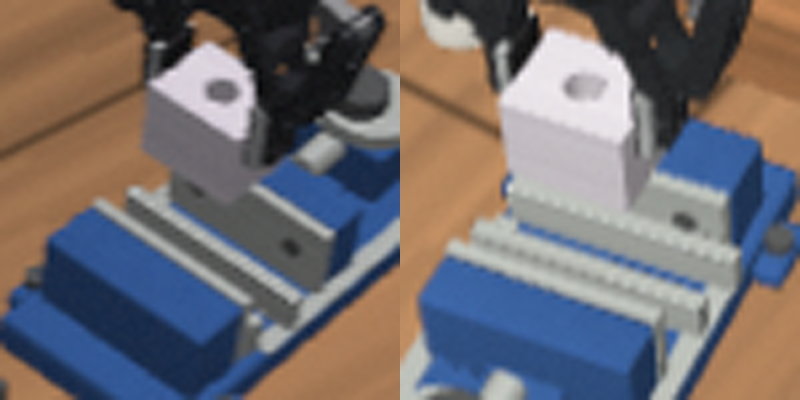

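The block is held level, square to the jaws and above the slot. Lowering it now.

```bash
python3 -m jog '[0,0,0,0,0,0,0, 0,0,0.015,0,0,0,0, 0,0,0.03,0,0,0,0, 0,0,0.038,0,0,0,0, 0,0,0.046,0,0,0,0, 0,0,0.052,0,0,0,0, 0,0,0.052,0,0,0,0]'
python3 -m jog '[0,0,0.0025,0,0,0,0, 0,0,0.005,0,0,0,0, 0,0,0.005,0,0,0,0, 0,0,0.005,0,0,0,0]'
```

```text
t: 11.13
tool_pos: [0.5523, 0.0969, 0.0602]
ee_rot: [0.644, 0.765, -0.001, -0.001]
force: [0.7, -0.1, -2.3]
grip_width: 0.0488
grasp_force: 63.6
t: 11.47
tool_pos: [0.5532, 0.0971, 0.0565]
ee_rot: [0.644, 0.765, 0.0, 0.0]
force: [-0.3, 0.8, -2.4]
grip_width: 0.0487
grasp_force: 63.6
```

```bash
python3 -m jog '[0,0,0.0012,0,0,0,0, 0,0,0.002,0,0,0,0, 0,0,0.002,0,0,0,0]'
python3 -m jog '[0,0,0,0,0,0,40, 0,0,0,0,0,0,80, 0,0,0,0,0,0,100, 0,0,0,0,0,0,100, 0,0,0,0,0,0,100, 0,0,-0.04,0,0,0,100, 0,0,-0.08,0,0,0,100, 0,0,-0.08,0,0,0,100]'
python3 - <<'E'
from h import *
np.set_printoptions(precision=4,suppress=True)
s=ctrl.state(); print(s['tool_pos'])
p=ctrl.camera_params('wrist'); im=ctrl.camera('wrist'); cv2.imwrite('pics/w2.png',im)
hsv=cv2.cvtColor(im,cv2.COLOR_BGR2HSV); print(proj('wrist',[.5531,.0972,.08],p))
u,v=proj('wrist',[.5531,.0972,.08],p)[0].astype(int)
m=((hsv[...,2]>200)&(hsv[...,1]<45)).astype(np.uint8)
m=cv2.morphologyEx(m,cv2.MORPH_OPEN,np.ones((5,5)));
for c in cv2.findContours(m,0,2)[0]:
    if cv2.contourArea(c)<1500: continue
    print('px',cv2.boundingRect(c),cv2.minAreaRect((np.array([plane('wrist',q.astype(float),.08,p)[:2] for q in c[:,0]])*1000).astype(np.float32)))
E
```

```text
t: 11.72
tool_pos: [0.5533, 0.0971, 0.055]
ee_rot: [0.644, 0.765, 0.0, 0.0]
force: [-0.7, -1.0, 2.3]
grip_width: 0.0491
grasp_force: 63.9
t: 12.38
tool_pos: [0.5577, 0.0972, 0.1401]
ee_rot: [0.644, 0.765, 0.004, 0.005]
force: [0.9, 0.1, 0.3]
grip_width: 0.0852
grasp_force: 0.0
[0.5577 0.0972 0.1401]
[[265.7892 227.2934]]
px (226, 193, 83, 62) ((553.6224365234375, 99.26710510253906), (50.648529052734375, 40.8433837890625), 9.68018913269043)
```

The block sits at (0.5536, 0.0993) with yaw 9.7°, resting on the parallels. Next I'll grip the lever knob.

```bash
python3 -m jog '[0.112,-0.1,-0.015,0,0,0,100, 0.112,-0.1,-0.015,0,0,0,100, 0.112,-0.1,-0.015,0,0,0,100, 0.112,-0.1,-0.015,0,0,0,100, 0.112,-0.1,-0.015,0,0,0,100, 0.112,-0.1,-0.015,0,0,0,100]'
python3 -m jog '[0,0,0.03,0,0,0,100, 0,0,0.06,0,0,0,100, 0,0,0.075,0,0,0,100, 0,0,0.075,0,0,0,100, 0,0,0.075,0,0,0,100]'
python3 -m jog '[0,0,0,0,0,0,0, 0,0,0,0,0,0,0, 0,0,0,0,0,0,0, 0,0,0,0,0,0,0, 0,0,0,0,0,0,0, 0,0,0,0,0,0,0, 0,0,0,0,0,0,0]'
```

```text
t: 12.93
tool_pos: [0.4338, 0.1911, 0.1489]
ee_rot: [0.643, 0.766, -0.001, -0.0]
force: [0.2, 0.3, 0.4]
grip_width: 0.0855
grasp_force: 0.0
t: 13.35
tool_pos: [0.436, 0.1897, 0.0733]
ee_rot: [0.645, 0.765, -0.001, -0.001]
force: [0.1, 0.1, 1.2]
grip_width: 0.0853
grasp_force: 0.0
t: 13.93
tool_pos: [0.4358, 0.1905, 0.0751]
ee_rot: [0.644, 0.765, 0.001, 0.001]
force: [-0.2, 0.1, 5.8]
grip_width: 0.0217
grasp_force: 58.4
```

```bash
python3 -m jog '[0.0122,0.0007,0,0,0,7,0, 0.0242,0.003,0,0,0,14,0, 0.0358,0.0066,0,0,0,21,0, 0.0469,0.0117,0,0,0,28,0, 0.0574,0.0181,0,0,0,35,0, 0.0669,0.0257,0,0,0,42,0, 0.0755,0.0344,0,0,0,49,0, 0.0829,0.0441,0,0,0,56,0]'
python3 -m jog '[0,0,0,0,0,0,0, 0,0,0,0,0,0,0]'
python3 -m jog '[0.007,0.0002,0,0,0,4,0, 0.0139,0.001,0,0,0,8,0, 0.0208,0.0022,0,0,0,12,0, 0.0276,0.0039,0,0,0,16,0, 0.0342,0.006,0,0,0,20,0, 0.0407,0.0086,0,0,0,24,0, 0.0469,0.0117,0,0,0,28,0, 0.05,0.0134,0,0,0,30,0]'
python3 -m jog '[0,0,0,0,0,0,0, 0,0,0,0,0,0,0]'
python3 -c "
from h import *
t=ctrl.state()['tool_pos'];P=np.array([.5342,.2066]);d=t[:2]-P;print(np.linalg.norm(d),np.radians(189.8)-np.arctan2(d[1],d[0]))"
```

```text
t: 14.6
tool_pos: [0.4646, 0.2796, 0.0752]
ee_rot: [0.928, 0.371, -0.0, 0.001]
force: [0.8, -5.7, 5.0]
grip_width: 0.0216
grasp_force: 58.8
t: 14.77
tool_pos: [0.4655, 0.2804, 0.0751]
ee_rot: [0.928, 0.374, 0.001, -0.0]
force: [-0.7, 0.1, 5.2]
grip_width: 0.0214
grasp_force: 59.8
t: 15.43
tool_pos: [0.5077, 0.3042, 0.0751]
ee_rot: [0.993, 0.121, -0.003, 0.0]
force: [-10.9, -0.6, 13.6]
grip_width: 0.0217
grasp_force: 60.8
t: 15.6
tool_pos: [0.5077, 0.3042, 0.0751]
ee_rot: [0.992, 0.123, -0.002, 0.0]
force: [-4.9, -0.0, 8.1]
grip_width: 0.0217
grasp_force: 60.2
0.10111881057307157 1.4769621003651063
```

```bash
python3 -m jog '[0.003,0,0,0,0,2,0, 0.003,0,0,0,0,2,0, 0.003,0,0,0,0,2,0]'
python3 -m jog '[0,0,0,0,0,0,100, 0,0,0,0,0,0,100, 0,0,0,0,0,0,100, 0,0,0,0,0,0,100, 0,0,-0.04,0,0,0,100, 0,0,-0.08,0,0,0,100, 0,0,-0.13,0,0,0,100, 0,0,-0.13,0,0,0,100]'
python3 -m jog '[0.104,0.334,0,0,0,3,100, 0.104,0.334,0,0,0,3,100, 0.104,0.334,0,0,0,3,100, 0.104,0.334,0,0,0,3,100, 0.104,0.334,0,0,0,3,100, 0.104,0.334,0,0,0,3,100, 0.104,0.334,0,0,0,3,100, 0.104,0.334,0,0,0,3,100]'
python3 -m jog '[0,0,0,0,0,0,100, 0,0,0,0,0,0,100]'
python3 - <<'E'
from h import *
np.set_printoptions(precision=4,suppress=True)
s=ctrl.state(); x=R.from_quat(s['ee_rot']).as_matrix()[:,0]; print(s['tool_pos'],np.degrees(np.arctan2(x[1],x[0])))
p=ctrl.camera_params('wrist'); im=ctrl.camera('wrist'); cv2.imwrite('pics/w3.png',im)
hsv=cv2.cvtColor(im,cv2.COLOR_BGR2HSV); m=cv2.inRange(hsv,(5,180,130),(14,255,255))
m=cv2.morphologyEx(m,cv2.MORPH_OPEN,np.ones((5,5)))
for c in cv2.findContours(m,0,2)[0]:
    if cv2.contourArea(c)<800: continue
    P=(np.array([plane('wrist',q.astype(float),.08,p)[:2] for q in c[:,0]])*1000).astype(np.float32)
    print('px',cv2.boundingRect(c),cv2.minEnclosingCircle(P))
print(proj('wrist',[.701,.0045,.08],p))
for n in('scene','side'): cv2.imwrite(f'pics/{n}4.png',ctrl.camera(n))
E
```

```text
t: 15.85
tool_pos: [0.5082, 0.3043, 0.0751]
ee_rot: [0.994, 0.105, -0.004, 0.001]
force: [-9.4, -1.1, 11.2]
grip_width: 0.0213
grasp_force: 60.6
t: 16.52
tool_pos: [0.5172, 0.3068, 0.211]
ee_rot: [0.995, 0.103, 0.006, -0.002]
force: [1.1, 0.3, 0.3]
grip_width: 0.0853
grasp_force: 0.0
t: 17.18
tool_pos: [0.6758, 0.0119, 0.2037]
ee_rot: [0.997, 0.077, -0.0, -0.0]
force: [1.1, 0.9, 0.7]
grip_width: 0.0854
grasp_force: 0.0
t: 17.35
tool_pos: [0.6761, 0.0111, 0.2033]
ee_rot: [0.997, 0.075, -0.0, -0.0]
force: [-0.1, -0.3, 0.3]
grip_width: 0.0854
grasp_force: 0.0
[0.6761 0.0111 0.2033] 8.577630800572843
[[288.6568 172.7978]]
```

View pics/w3.png

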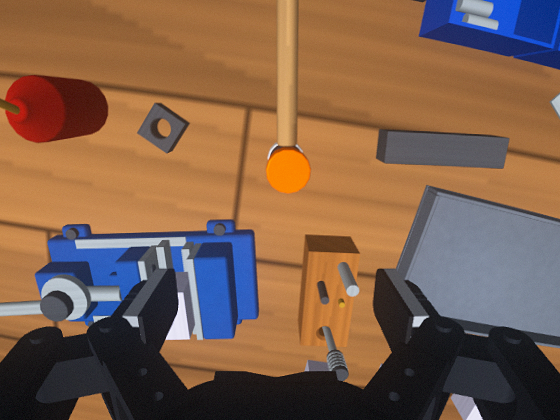

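The mallet head is centred at (289,171), matching its estimated position, and its handle runs along tool x. I'll grip it.

```bash
python3 -m jog '[0.0247,0.0099,0.03,0,0,0,100, 0.0247,0.0099,0.07,0,0,0,100, 0.0247,0.0099,0.11,0,0,0,100, 0.0247,0.0099,0.14,0,0,0,100, 0.0247,0.0099,0.158,0,0,0,100, 0.0247,0.0099,0.158,0,0,0,100, 0.0247,0.0099,0.158,0,0,0,100]'
python3 -m jog '[0,0,0,0,0,0,0, 0,0,0,0,0,0,0, 0,0,0,0,0,0,0, 0,0,0,0,0,0,0, 0,0,0,0,0,0,0, 0,0,0,0,0,0,0]'
python3 - <<'E'
from h import *
# block top now, from the pictures taken with the lever home
np.set_printoptions(precision=4,suppress=True)
cr=[]
for n in('scene','side'):
    im=cv2.imread(f'pics/{n}4.png'); u,v=proj(n,[.5538,.0933,.08])[0].astype(int); print(n,u-37,v-37)
    cr.append(cv2.resize(im[v-37:v+38,u-37:u+38],(400,400),interpolation=cv2.INTER_CUBIC))
    hsv=cv2.cvtColor(im,cv2.COLOR_BGR2HSV)[v-20:v+21,u-20:u+21]; m=((hsv[...,2]>195)&(hsv[...,1]<40)).astype(np.uint8)
    m=cv2.morphologyEx(m,cv2.MORPH_CLOSE,np.ones((5,5)))
    c=max(cv2.findContours(m,0,2)[0],key=cv2.contourArea)[:,0]+[u-20,v-20]
    print(cv2.minAreaRect((np.array([plane(n,q.astype(float),.083,)[:2] for q in c])*1000).astype(np.float32)))
cv2.imwrite('pics/clamp.png',np.hstack(cr))
E
```

```text
t: 18.08
tool_pos: [0.6998, 0.0099, 0.0454]
ee_rot: [0.997, 0.078, -0.001, -0.0]
force: [-0.2, -0.7, 0.2]
grip_width: 0.0855
grasp_force: 0.0
t: 18.58
tool_pos: [0.7024, 0.0075, 0.0484]
ee_rot: [0.997, 0.077, 0.002, 0.001]
force: [-0.5, 0.1, 6.2]
grip_width: 0.0347
grasp_force: 58.9
scene 299 156
((572.875244140625, 107.872802734375), (3.6927781105041504, 17.362123489379883), 15.991838455200195)
side 190 228
((555.3583984375, 95.67848205566406), (50.65827178955078, 40.26267623901367), 9.955405235290527)
```

View pics/clamp.png

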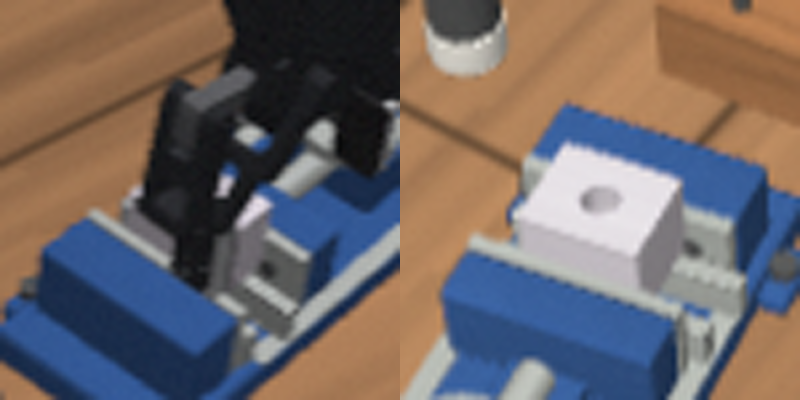

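The block is clamped, centred, against the fixed jaw. Now I'll carry the mallet over it.

```bash
python3 -m jog '[0,0,-0.03,0,0,0,0, 0,0,-0.065,0,0,0,0, 0,0,-0.1,0,0,0,0, 0,0,-0.12,0,0,0,0, -0.06,-0.049,-0.12,0,0,0,0, -0.09,-0.0735,-0.12,0,0,0,0, -0.115,-0.094,-0.12,0,0,0,0, -0.133,-0.1086,-0.12,0,0,0,0]'
python3 -m jog '[0,0,0,0,0,0,0, 0,0,0,0,0,0,0, 0,0,0.01,0,0,0,0, 0,0,0.02,0,0,0,0, 0,0,0.026,0,0,0,0, 0,0,0.03,0,0,0,0, 0,0,0.03,0,0,0,0, 0,0,0.03,0,0,0,0]'
python3 -m jog '[0,0,0.002,0,0,0,0, 0,0,0.004,0,0,0,0, 0,0,0.005,0,0,0,0, 0,0,0.005,0,0,0,0]'
```

```text
t: 19.25
tool_pos: [0.5545, 0.0931, 0.1657]
ee_rot: [0.997, 0.076, -0.001, -0.0]
force: [0.4, 0.7, -4.3]
grip_width: 0.0345
grasp_force: 60.9
t: 19.92
tool_pos: [0.5575, 0.092, 0.1355]
ee_rot: [0.997, 0.076, -0.001, -0.0]
force: [0.0, -0.5, -3.6]
grip_width: 0.0345
grasp_force: 60.8
t: 20.25
tool_pos: [0.5576, 0.0924, 0.1316]
ee_rot: [0.997, 0.077, 0.0, 0.0]
force: [0.2, -0.0, -1.9]
grip_width: 0.0345
grasp_force: 61.1
```

```bash
for i in 1 2 3 4 5; do python3 -m jog '[0,0,0.001,0,0,0,0, 0,0,0.001,0,0,0,0, 0,0,0.001,0,0,0,0]' | egrep 'tool_pos|^force'; done
```

```text
tool_pos: [0.5578, 0.0925, 0.1312]
force: [-0.8, -0.1, 3.7]
tool_pos: [0.5581, 0.0926, 0.1303]
force: [0.6, -1.0, 6.5]
tool_pos: [0.5583, 0.0926, 0.1295]
force: [-0.8, 0.5, 5.9]
tool_pos: [0.5585, 0.0926, 0.1287]
force: [-0.8, 0.1, 7.0]
tool_pos: [0.5585, 0.0926, 0.1284]
force: [-1.6, 0.2, 11.6]
```

```bash
for i in 1 2 3; do python3 -m jog '[0,0,0.001,0,0,0,0, 0,0,0.001,0,0,0,0, 0,0,0.001,0,0,0,0]' | egrep 'tool_pos|^force'; done
```

```text
tool_pos: [0.5586, 0.0926, 0.1283]
force: [-3.9, 0.2, 17.2]
tool_pos: [0.5588, 0.0926, 0.1283]
force: [-4.8, 0.4, 22.8]
tool_pos: [0.5591, 0.0922, 0.1277]
force: [-5.1, -0.4, 24.8]
```

The block bottoms out at the predicted height and the force climbs to 25 N, so it's seated. Returning the mallet to the bench.

```bash
python3 -m jog '[0,0,-0.03,0,0,0,0, 0,0,-0.05,0,0,0,0, 0.04,0.0326,-0.05,0,0,0,0, 0.075,0.061,-0.05,0,0,0,0, 0.11,0.09,-0.05,0,0,0,0, 0.133,0.1086,-0.05,0,0,0,0, 0.133,0.1086,-0.05,0,0,0,0, 0.133,0.1086,-0.05,0,0,0,0]'
python3 -m jog '[0,0,0.03,0,0,0,0, 0,0,0.065,0,0,0,0, 0,0,0.09,0,0,0,0, 0,0,0.107,0,0,0,0, 0,0,0.115,0,0,0,0, 0,0,0.119,0,0,0,0, 0,0,0.119,0,0,0,0, 0,0,0.119,0,0,0,0]'
```

```text
t: 22.92
tool_pos: [0.7075, 0.003, 0.1717]
ee_rot: [0.997, 0.075, 0.0, 0.0]
force: [-1.3, 0.1, -3.6]
grip_width: 0.0343
grasp_force: 61.3
t: 23.58
tool_pos: [0.706, 0.0057, 0.0554]
ee_rot: [0.997, 0.077, 0.001, 0.0]
force: [-0.7, -0.5, -2.8]
grip_width: 0.0345
grasp_force: 61.5
```

```bash
for i in 1 2 3; do python3 -m jog '[0,0,0.001,0,0,0,0, 0,0,0.0025,0,0,0,0, 0,0,0.0025,0,0,0,0]' | egrep 'tool_pos|^force'; done
```

```text
tool_pos: [0.7059, 0.0054, 0.0528]
force: [-0.3, 0.9, -3.7]
tool_pos: [0.7052, 0.0055, 0.0491]
force: [0.0, -0.9, -4.1]
tool_pos: [0.7056, 0.0054, 0.048]
force: [-2.1, 0.2, 2.9]
```

```bash
python3 -m jog '[0,0,0,0,0,0,100, 0,0,0,0,0,0,100, 0,0,0,0,0,0,100, 0,0,0,0,0,0,100, 0,0,-0.04,0,0,0,100, 0,0,-0.09,0,0,0,100, 0,0,-0.15,0,0,0,100, 0,0,-0.2,0,0,0,100]'
python3 -m jog '[-0.287,0.1225,-0.02,0,0,10.8,100, -0.287,0.1225,-0.02,0,0,10.8,100, -0.287,0.1225,-0.02,0,0,10.8,100, -0.287,0.1225,-0.02,0,0,10.8,100, -0.287,0.1225,-0.02,0,0,10.8,100, -0.287,0.1225,-0.02,0,0,10.8,100, -0.287,0.1225,-0.02,0,0,10.8,100, -0.287,0.1225,-0.02,0,0,10.8,100]'
python3 -m jog '[0,0,0,0,0,0,100, 0,0,0,0,0,0,100, 0,0,0,0,0,0,100]'
cat > look.py <<'E'
from h import *
np.set_printoptions(precision=4,suppress=True)
s=ctrl.state(); x=R.from_quat(s['ee_rot']).as_matrix()[:,0]; print(s['t'],s['tool_pos'],np.degrees(np.arctan2(x[1],x[0])))
p=ctrl.camera_params('wrist'); im=ctrl.camera('wrist'); cv2.imwrite(f"pics/look{s['t']:.1f}.png",im)
hsv=cv2.cvtColor(im,cv2.COLOR_BGR2HSV); m=((hsv[...,2]>205)&(hsv[...,1]<45)).astype(np.uint8)
m=cv2.morphologyEx(cv2.morphologyEx(m,cv2.MORPH_OPEN,np.ones((3,3))),cv2.MORPH_CLOSE,np.ones((9,9)))
for c in cv2.findContours(m,0,2)[0]:
    if cv2.contourArea(c)<300: continue
    r=cv2.minAreaRect((np.array([plane('wrist',q.astype(float),.04,p)[:2] for q in c[:,0]])*1000).astype(np.float32))
    print('px',cv2.boundingRect(c),np.round(r[0],1),np.round(r[1],1),round(r[2],1))
E
python3 look.py
```

```text
t: 25.0
tool_pos: [0.7052, 0.0055, 0.2131]
ee_rot: [0.997, 0.077, -0.0, -0.0]
force: [1.5, -0.1, 0.2]
grip_width: 0.0854
grasp_force: 0.0
t: 25.67
tool_pos: [0.4368, -0.1605, 0.2321]
ee_rot: [1.0, -0.018, -0.001, 0.0]
force: [-0.6, -0.3, 0.5]
grip_width: 0.0857
grasp_force: 0.0
t: 25.92
tool_pos: [0.4415, -0.1598, 0.2322]
ee_rot: [1.0, -0.018, 0.001, 0.0]
force: [-0.8, 0.0, 0.6]
grip_width: 0.0856
grasp_force: 0.0
25.9167 [ 0.4415 -0.1598  0.2322] -2.0136951901491855
px (179, 172, 41, 47) [431.3 -81.3] [40.1 48.6] 88.0
px (272, 162, 40, 48) [ 437.9 -175.8] [39.8 48.6] 88.1
px (384, 157, 45, 50) [ 438.2 -291.5] [40.3 49.5] 84.0
```

Blocks haven't moved. Picking block 1.

```bash
python3 -m jog '[0.002,0.132,0.1,0,0,4,100, 0.002,0.132,0.1,0,0,4,100, 0.002,0.132,0.1,0,0,4,100, 0.002,0.132,0.1,0,0,4,100, 0.002,0.132,0.14,0,0,4,100, 0.002,0.132,0.18,0,0,4,100, 0.002,0.132,0.205,0,0,4,100, 0.002,0.132,0.217,0,0,4,100]'
python3 -m jog '[0,0,0,0,0,0,100, 0,0,0,0,0,0,0, 0,0,0,0,0,0,0, 0,0,0,0,0,0,0, 0,0,0,0,0,0,0, 0,0,0,0,0,0,0, 0,0,0,0,0,0,0]'
```

```text
t: 26.63
tool_pos: [0.4376, -0.2897, 0.0105]
ee_rot: [0.999, -0.052, -0.002, -0.002]
force: [-0.4, 0.3, 0.2]
grip_width: 0.0858
grasp_force: 0.0
t: 27.22
tool_pos: [0.4391, -0.2923, 0.0164]
ee_rot: [0.999, -0.052, 0.001, 0.001]
force: [0.9, 1.2, 6.6]
grip_width: 0.0393
grasp_force: 62.4
```

```bash
python3 -m jog '[0,0,-0.04,0,0,0,0, 0,0,-0.07,0,0,0,0, 0.06,0.016,-0.07,0,0,0,0, 0.1,0.0265,-0.07,0,0,0,0, 0.14,0.037,-0.07,0,0,0,0, 0.165,0.044,-0.07,0,0,0,0, 0.1748,0.0465,-0.07,0,0,0,0, 0.1748,0.0465,-0.07,0,0,0,0]'
python3 -m jog '[0,0,0.02,0,0,0,0, 0,0,0.04,0,0,0,0, 0,0,0.055,0,0,0,0, 0,0,0.063,0,0,0,0, 0,0,0.065,0,0,0,0, 0,0,0.065,0,0,0,0]'
```

```text
t: 27.88
tool_pos: [0.611, -0.3578, 0.0853]
ee_rot: [0.999, -0.052, 0.003, 0.002]
force: [-0.1, -0.9, -2.3]
grip_width: 0.039
grasp_force: 61.8
t: 28.38
tool_pos: [0.6056, -0.3551, 0.0204]
ee_rot: [0.999, -0.052, -0.001, -0.001]
force: [-0.7, 1.2, 1.2]
grip_width: 0.0389
grasp_force: 62.4
```

```bash
python3 -m jog '[0,0,0,0,0,0,65, 0,0,0,0,0,0,65, 0,0,0,0,0,0,65, 0,0,-0.04,0,0,0,65, 0,0,-0.08,0,0,0,65, 0,0,-0.1,0,0,0,100, 0,0,-0.1,0,0,0,100]'
python3 -m jog '[-0.188,-0.162,0,0,0,-4,100, -0.188,-0.162,0,0,0,-4,100, -0.188,-0.162,0,0,0,-4,100, -0.188,-0.162,0,0,0,-4,100, -0.188,-0.162,0,0,0,-4,100, -0.188,-0.162,0,0,0,-4,100, -0.188,-0.162,0,0,0,-4,100, -0.188,-0.162,0,0,0,-4,100]'
python3 look.py
```

```text
t: 28.97
tool_pos: [0.6105, -0.3589, 0.1265]
ee_rot: [0.999, -0.052, 0.005, 0.004]
force: [0.6, -0.6, 1.0]
grip_width: 0.0776
grasp_force: 0.0
t: 29.63
tool_pos: [0.4342, -0.1727, 0.1194]
ee_rot: [1.0, -0.017, -0.002, -0.001]
force: [1.3, 0.3, 0.4]
grip_width: 0.0852
grasp_force: 0.0
29.6333 [ 0.4342 -0.1727  0.1194] -1.9176135981745113
px (116, 192, 62, 67) [431.5 -81.9] [39.8 49.2] 87.9
px (251, 177, 60, 70) [ 438.3 -176.1] [39.8 49.8] 88.9
```

```bash
python3 -m jog '[0,0,0,0,0,0,100, 0,0,0.03,0,0,0,100, 0,0,0.06,0,0,0,100, 0,0,0.085,0,0,0,100, 0,0,0.1,0,0,0,100, 0,0,0.105,0,0,0,100, 0,0,0.105,0,0,0,100]'
python3 -m jog '[0,0,0,0,0,0,0, 0,0,0,0,0,0,0, 0,0,0,0,0,0,0, 0,0,0,0,0,0,0, 0,0,0,0,0,0,0, 0,0,0,0,0,0,0]'
```

```text
t: 30.27
tool_pos: [0.4376, -0.1762, 0.0133]
ee_rot: [1.0, -0.018, -0.0, -0.0]
force: [-0.3, 0.2, -0.0]
grip_width: 0.0855
grasp_force: 0.0
t: 30.77
tool_pos: [0.4376, -0.1758, 0.0161]
ee_rot: [1.0, -0.017, 0.001, 0.001]
force: [-0.9, 0.3, 5.5]
grip_width: 0.0395
grasp_force: 61.4
```

```bash
python3 -m jog '[0,0,-0.04,0,0,0,0, 0,0,-0.07,0,0,0,0, 0.06,0.0313,-0.07,0,0,4,0, 0.1,0.0522,-0.07,0,0,4,0, 0.136,0.071,-0.07,0,0,4,0, 0.165,0.0861,-0.07,0,0,4,0, 0.1814,0.0947,-0.07,0,0,4,0, 0.1814,0.0947,-0.07,0,0,4,0]'
python3 -m jog '[0,0,0.02,0,0,0,0, 0,0,0.04,0,0,0,0, 0,0,0.055,0,0,0,0, 0,0,0.063,0,0,0,0, 0,0,0.065,0,0,0,0, 0,0,0.065,0,0,0,0]'
python3 -m jog '[0,0,0,0,0,0,65, 0,0,0,0,0,0,65, 0,0,0,0,0,0,65, 0,0,-0.04,0,0,0,65, 0,0,-0.08,0,0,0,65, 0,0,-0.1,0,0,0,100, 0,0,-0.1,0,0,0,100]'
```

```text
t: 31.43
tool_pos: [0.623, -0.2819, 0.0866]
ee_rot: [0.999, -0.052, 0.007, 0.004]
force: [1.0, -0.5, -1.3]
grip_width: 0.0392
grasp_force: 61.3
t: 31.93
tool_pos: [0.6142, -0.2755, 0.0203]
ee_rot: [0.999, -0.052, -0.001, -0.0]
force: [0.2, 0.7, -1.2]
grip_width: 0.0386
grasp_force: 61.7
t: 32.52
tool_pos: [0.6187, -0.2786, 0.1263]
ee_rot: [0.999, -0.052, 0.005, 0.003]
force: [-0.2, -0.6, 0.4]
grip_width: 0.0777
grasp_force: 0.0
```

```bash
python3 -m jog '[-0.204,-0.175,-0.01,0,0,-4,100, -0.204,-0.175,-0.01,0,0,-4,100, -0.204,-0.175,-0.01,0,0,-4,100, -0.204,-0.175,-0.01,0,0,-4,100, -0.204,-0.175,-0.01,0,0,-4,100, -0.204,-0.175,-0.01,0,0,-4,100, -0.204,-0.175,-0.01,0,0,-4,100, -0.204,-0.175,-0.01,0,0,-4,100]'
python3 look.py
python3 -m jog '[0,0,0,0,0,0,100, 0,0,0.03,0,0,0,100, 0,0,0.06,0,0,0,100, 0,0,0.085,0,0,0,100, 0,0,0.105,0,0,0,100, 0,0,0.115,0,0,0,100, 0,0,0.115,0,0,0,100]'
```

```text
t: 33.18
tool_pos: [0.4243, -0.0765, 0.1294]
ee_rot: [1.0, -0.016, -0.004, -0.002]
force: [-0.8, 0.6, 0.6]
grip_width: 0.0856
grasp_force: 0.0
33.1833 [ 0.4243 -0.0765  0.1294] -1.8467903720031702
px (255, 169, 58, 68) [431.7 -81.9] [39.8 49.7] 88.1
t: 33.82
tool_pos: [0.4312, -0.0822, 0.0122]
ee_rot: [1.0, -0.018, -0.001, -0.0]
force: [-0.8, 0.3, 0.3]
grip_width: 0.0849
grasp_force: 0.0
```

```bash
python3 -m jog '[0,0,0,0,0,0,0, 0,0,0,0,0,0,0, 0,0,0,0,0,0,0, 0,0,0,0,0,0,0, 0,0,0,0,0,0,0, 0,0,0,0,0,0,0]'
python3 -m jog '[0,0,-0.04,0,0,0,0, 0.01,0.025,-0.07,0,0,0,0, 0.03,0.058,-0.07,0,0,4,0, 0.06,0.085,-0.07,0,0,4,0, 0.1,0.095,-0.07,0,0,4,0, 0.14,0.1,-0.07,0,0,4,0, 0.175,0.106,-0.07,0,0,4,0, 0.1967,0.1082,-0.07,0,0,4,0]'
python3 -m jog '[0,0,0,0,0,0,0, 0,0,0.02,0,0,0,0, 0,0,0.04,0,0,0,0, 0,0,0.055,0,0,0,0, 0,0,0.063,0,0,0,0, 0,0,0.065,0,0,0,0, 0,0,0.065,0,0,0,0]'
```

```text
t: 34.32
tool_pos: [0.4311, -0.0813, 0.0159]
ee_rot: [1.0, -0.017, 0.001, 0.001]
force: [0.4, -1.1, 5.5]
grip_width: 0.0389
grasp_force: 61.4
t: 34.98
tool_pos: [0.6271, -0.1974, 0.0854]
ee_rot: [0.999, -0.052, 0.002, 0.001]
force: [0.6, -0.6, -1.8]
grip_width: 0.0387
grasp_force: 61.8
t: 35.57
tool_pos: [0.6217, -0.1951, 0.02]
ee_rot: [0.999, -0.052, -0.001, -0.0]
force: [0.5, 0.1, -2.2]
grip_width: 0.0387
grasp_force: 62.3
```

Release, lift clear back toward the base, and take one final check picture.

```bash
python3 -m jog '[0,0,0,0,0,0,65, 0,0,0,0,0,0,65, 0,0,0,0,0,0,65, 0,0,-0.04,0,0,0,65, 0,0,-0.08,0,0,0,65, 0,0,-0.12,0,0,0,65, 0,0,-0.16,0,0,0,65, 0,0,-0.2,0,0,0,65]'
python3 -m jog '[-0.16,0.15,0,0,0,0,65, -0.16,0.15,0,0,0,0,65, -0.16,0.15,0,0,0,0,65, -0.16,0.15,0,0,0,0,65, -0.16,0.15,0,0,0,0,65, -0.16,0.15,0,0,0,0,65, -0.16,0.15,0,0,0,0,65]'
python3 - <<'E'
from h import *
o=[]
for n,x0,y0 in(('scene',130,130),('side',130,160)):
    im=ctrl.camera(n); cv2.imwrite(f'pics/{n}5.png',im); o.append(cv2.resize(im[y0:y0+225,x0:x0+300],(800,600),interpolation=cv2.INTER_CUBIC))
cv2.imwrite('pics/end.png',cv2.resize(np.vstack(o),(560,840)) [:0] if 0 else cv2.resize(np.hstack(o),(800,300)))
im=cv2.imread('pics/side5.png'); hsv=cv2.cvtColor(im,cv2.COLOR_BGR2HSV)
u,v=proj('side',[.5538,.0933,.08])[0].astype(int); w=hsv[v-20:v+21,u-20:u+21]
m=cv2.morphologyEx(((w[...,2]>195)&(w[...,1]<40)).astype(np.uint8),cv2.MORPH_CLOSE,np.ones((5,5)))
c=max(cv2.findContours(m,0,2)[0],key=cv2.contourArea)[:,0]+[u-20,v-20]
print(cv2.minAreaRect((np.array([plane('side',q.astype(float),.08)[:2] for q in c])*1000).astype(np.float32)))
E
```

```text
t: 36.23
tool_pos: [0.6229, -0.1958, 0.222]
ee_rot: [0.999, -0.052, 0.0, 0.0]
force: [0.2, -0.3, -0.1]
grip_width: 0.0553
grasp_force: 0.0
t: 36.82
tool_pos: [0.4461, -0.3304, 0.2203]
ee_rot: [0.999, -0.055, -0.0, 0.0]
force: [0.1, 0.8, -0.9]
grip_width: 0.0556
grasp_force: 0.0
((555.9443969726562, 95.20657348632812), (49.14315414428711, 39.94072723388672), 10.561084747314453)
```

View pics/end.png

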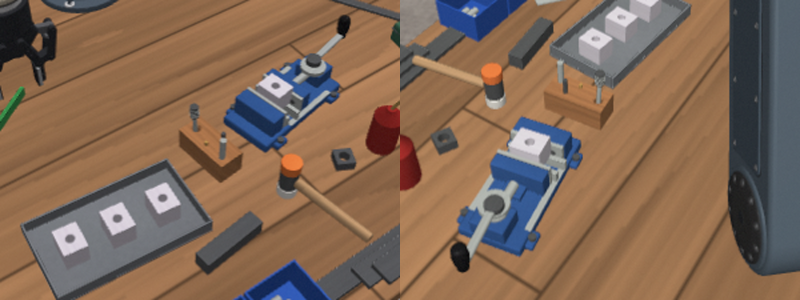

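The final picture shows three blocks in the tray, the pin in its stand, the mallet standing on the bench, and the block clamped with the lever home. Handing in.

```bash
python3 -c "
from station import ctrl
print(ctrl.hand_in())"
```

```text
the job is handed in; nothing more can be done
None
```

I handed the job in without a verdict coming back: the blind block is clamped in the vise and tapped down (it stopped at the seated height as force rose to 25 N), the three through-drilled blocks are in the tray, the pin is in its stand, the mallet is on the bench, and the oil can and bar offcut were left alone.

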